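Gauge the tablet-outlet blocks

TASK

Only one of the three tablet-outlet blocks on the checking board is bored to full size. Find it with the plug gauge from the holder, feeling your way gently (never press it against a block with more than 25 N), and leave the gauge standing fully home in that block, flange down on it and the block still in its nest. Put the other two blocks in the red basket, and leave everything else on the counter where it is.

Things in the scene. Friction and masses are not known exactly. Their poses are not given: they have to be found in the camera images.
- gauge: plug gauge, 88 mm long, 0.16 kg, round about its z axis (plug end up to handle); origin at the centre of the plug's end face. Going up: steel plug 16 mm across, 34 long (first 3 mm taper from 12.4 mm), steel flange 28 mm across from 34 to 38, green handle 20 mm across from 38 to 88. Starts upright in the holder, flange on it. Fully home, the flange lies on the block's top
- holder: fixed wooden stand, 60 x 60 mm, 40 mm tall, with a 20 mm hole in the middle of its top for the gauge; origin at the centre of its underside. It and the basket may swap sides
- board: fixed grey checking board, 110 mm (x) by 290 mm (y), 10 mm thick, origin at the centre of its underside; three nests in a row along its y, 100 mm apart, each a square of blue rims 48 mm wide inside, 58 mm outside, rising 6 mm above the board
- nest_0 (a point): middle of nest 0 of the board, on the board's top face (10 mm above the table), at board y = -100 mm
- nest_1 (a point): middle of nest 1 of the board, on the board's top face (10 mm above the table), at board y = 0 mm
- nest_2 (a point): middle of nest 2 of the board, on the board's top face (10 mm above the table), at board y = 100 mm
- block_a_mouth (a point): middle of the bore's mouth on block_a's top. Bore 17.5 mm wide, 2 mm countersink, 18 mm deep; under it a captive black throat ring with slight play: 20 mm opening in the good block, 11 mm in the others, where the plug stops about 19 mm deep (flange 15 mm above the block). Floor 37 mm down: a plug fully home stays clear of it
- block_b_mouth (a point): middle of the bore's mouth on block_b's top. Bore 17.5 mm wide, 2 mm countersink, 18 mm deep; under it a captive black throat ring with slight play: 20 mm opening in the good block, 11 mm in the others, where the plug stops about 19 mm deep (flange 15 mm above the block). Floor 37 mm down: a plug fully home stays clear of it
- block_c_mouth (a point): middle of the bore's mouth on block_c's top. Bore 17.5 mm wide, 2 mm countersink, 18 mm deep; under it a captive black throat ring with slight play: 20 mm opening in the good block, 11 mm in the others, where the plug stops about 19 mm deep (flange 15 mm above the block). Floor 37 mm down: a plug fully home stays clear of it
- block_a: outlet block, 44 x 44 mm, 40 tall, about 0.14 kg, black below, white above, with a vertical bore in its top; origin at the centre of its underside, z up, x and y along its sides; starts loose in nest 0. One block of the three is good; which one changes from run to run. With the gauge home, the gauge's origin is 6 mm above this origin
- block_b: outlet block, 44 x 44 mm, 40 tall, about 0.14 kg, black below, white above, with a vertical bore in its top; origin at the centre of its underside, z up, x and y along its sides; starts loose in nest 1. One block of the three is good; which one changes from run to run. With the gauge home, the gauge's origin is 6 mm above this origin
- block_c: outlet block, 44 x 44 mm, 40 tall, about 0.14 kg, black below, white above, with a vertical bore in its top; origin at the centre of its underside, z up, x and y along its sides; starts loose in nest 2. One block of the three is good; which one changes from run to run. With the gauge home, the gauge's origin is 6 mm above this origin
- basket: fixed red open basket, 240 mm (x) by 160 mm (y), 60 mm tall, walls and floor 4 mm; origin at the centre of its underside
- vial_1: small amber vial with white cap, 32 mm across, 65 tall; bystander, stands loose on the counter; origin at the centre of its underside
- vial_2: small amber vial with white cap, 32 mm across, 65 tall; bystander, stands loose on the counter; origin at the centre of its underside
- vial_3: amber vial with white cap, 36 mm across, 75 tall; bystander, stands loose on the counter; origin at the centre of its underside
- pill_bottle: white bottle with green cap, 52 mm across, 90 tall; bystander, stands loose on the counter; origin at the centre of its underside
- carton: yellow carton 50 x 90 x 60 mm; bystander, stands loose on the counter; origin at the centre of its underside

How it is judged:
On the way, in this order (a step that is already met when the one before it is completed fails the run):
1. the gauge is lifted clear out of its holder (z of gauge in the frame of holder above 0.045 m), for 0.1 s.
2. the gauge is fully home in the good block (((z of gauge in the frame of block_a between 0.003 and 0.0085 m and horizontal distance between gauge and block_a below 0.004 m and angle between gauge's own z axis and vertical below 0.08 rad) or (z of gauge in the frame of block_b between 0.003 and 0.0085 m and horizontal distance between gauge and block_b below 0.004 m and angle between gauge's own z axis and vertical below 0.08 rad) or (z of gauge in the frame of block_c between 0.003 and 0.0085 m and horizontal distance between gauge and block_c below 0.004 m and angle between gauge's own z axis and vertical below 0.08 rad))), for 0.2 s.
At the end, for the whole second after the job is handed in: gauge in the good block, within 2.5 mm of fully home, 4 mm of its axis, 0.08 rad of upright; that block within 8 mm of the middle of its own nest; the other two blocks in the red basket (origins inside its outline, under 50 mm above its underside); gauge and those blocks at rest (under 0.02 m/s) (((z of gauge in the frame of block_a between 0.003 and 0.0085 m and horizontal distance between gauge and block_a below 0.004 m and angle between gauge's own z axis and vertical below 0.08 rad and distance between block_a and nest_0 below 0.008 m and linear speed of each of gauge, block_b, block_c below 0.02 m/s and x of block_b in the frame of basket between -0.12 and 0.12 m and y of block_b in the frame of basket between -0.08 and 0.08 m and z of each of block_b, block_c in the frame of basket below 0.05 m and x of block_c in the frame of basket between -0.12 and 0.12 m and y of block_c in the frame of basket between -0.08 and 0.08 m) or (z of gauge in the frame of block_b between 0.003 and 0.0085 m and horizontal distance between gauge and block_b below 0.004 m and angle between gauge's own z axis and vertical below 0.08 rad and distance between block_b and nest_1 below 0.008 m and linear speed of each of gauge, block_a, block_c below 0.02 m/s and x of block_a in the frame of basket between -0.12 and 0.12 m and y of block_a in the frame of basket between -0.08 and 0.08 m and z of each of block_a, block_c in the frame of basket below 0.05 m and x of block_c in the frame of basket between -0.12 and 0.12 m and y of block_c in the frame of basket between -0.08 and 0.08 m) or (z of gauge in the frame of block_c between 0.003 and 0.0085 m and horizontal distance between gauge and block_c below 0.004 m and angle between gauge's own z axis and vertical below 0.08 rad and distance between block_c and nest_2 below 0.008 m and linear speed of each of gauge, block_a, block_b below 0.02 m/s and x of block_a in the frame of basket between -0.12 and 0.12 m and y of block_a in the frame of basket between -0.08 and 0.08 m and z of each of block_a, block_b in the frame of basket below 0.05 m and x of block_b in the frame of basket between -0.12 and 0.12 m and y of block_b in the frame of basket between -0.08 and 0.08 m))); the robot touches nothing.
It fails at once if the gauge, in or on a block, presses it against the board with more than 25 N ((contact force between block_a and board above 25 N and horizontal distance between gauge and block_a below 0.02 m) or (contact force between block_b and board above 25 N and horizontal distance between gauge and block_b below 0.02 m) or (contact force between block_c and board above 25 N and horizontal distance between gauge and block_c below 0.02 m)).
It fails at once if a bystander is moved by more than 30 mm (distance of any of vial_1, vial_2, vial_3, pill_bottle, carton from where it was at the start of the episode above 0.03 m).
It also fails if it takes over 72 s, if anything falls off the work surface, if the arm or the gripper's body presses on something with over 40 N, if the wrist force passes 120 N, or if a joint passes its speed limit or range.

ROBOT

A 6-joint arm with a two-finger parallel gripper is mounted at the origin on the work surface. World frame = base frame: x ahead of the robot, y to its left, z up, the work surface at z = 0. Lengths are in m, angles in rad, forces in N, time in s.
With the tool pointing down it reaches from about 0.225 to 0.875 m from the base axis. Payload 3.4 kg.
Tool frame: the origin (TCP) lies at the very end of the fingers, on their centre line; the grasp point (between the pads) lies behind it (manip.grasp_offset is the z of the grasp point in the tool frame, in m); z points along the fingers, y is the line along which they close (so a half turn about z gives the same grasp; the last joint's range is limited). The gripper opens to 85 mm and grips with 20 to 120 N. Pads are 22 mm wide; open, the fingers measure 114 mm over their backs; the gripper's body (76 mm by 85 mm) begins 54 mm behind the grasp point. The pads swing forward as they close: fully open they stand 13 mm farther back than shut.
Start: joints at [1.014, 0.276, 1.505, -0, 1.361, -0.121], TCP at [0.243, 0.521, 0.231] pointing down, gripper open.
Joint ranges: [-2.89, 2.89], [-0.75, 2.08], [0.22, 2.7], [-1.18, 4.32], [0.11, 2.71], [-2.7, 2.7]. Speed limits (rad/s): [2.57, 2.57, 3.14, 3.14, 3.14, 3.14].

INTERFACE

Orientations are given as a unit quaternion [w, x, y, z].
In Python, from rig import manip gives the robot as it stands.
- The arm moves only by the shell command python3 -m pendant 'ROWS' [FORCE]. ROWS is JSON, a list of rows, each an object of numbers: "dx", "dy", "dz": the shift along the tool's x, y, z in m; "rx", "ry", "rz": the turn, a rotation vector about the tool's x, y, z in degrees; "hand": the finger opening in m, from 0 to 0.0854. In form: [{"dx": .., "dy": .., "dz": .., "rx": .., "ry": .., "rz": .., "hand": ..}, ...]. A call has 1 to 12 rows; each row shifts and turns the commanded pose from where the row before left it, along the tool's axes as they then stand; what a row does not reach is not made up. A row lasts 1/12 s, in which the tool goes at most 41.7 mm and 7.16 degrees, less where a joint would pass 70% of its speed; a pose out of reach is approached as far as the arm can. A call is refused whole if a number of a shift passes 0.0417 or a number of a turn 7.16, either way. A call with a gripper value outside its range is refused whole. The fingers move at their own pace and stop on an object; FORCE is the grip in N (left out, the last holds). Time passes only in rows, so rows that do not move let the fingers close. It gives the time, the measured TCP pose, the force, the opening and the grip force at its end, in the units of the state.
- manip.get_state(): the state, without advancing time (a new reading comes with each control period).
- manip.get_image(name): name is "scene" or "top" or "wrist"; returns a dict with "frame" (480x640x3 uint8, red, green, blue), "fx", "fy", "cx", "cy" (pixels), "distortion" ([k1, k2, p1, p2, k3] as OpenCV has them; the pictures are not rectified), "position" and "attitude" of the camera in the world; the wrist camera has in their place "mount" (4x4, takes a point from camera to tool coordinates, whose origin is the TCP and whose axes are the flange's). Camera axes: x right, y up, looking along -z (the intrinsics and any distortion apply to the point x, -y, -z); pixel columns grow to the right and rows downward; lengths in m; the calibration is good to about 2 mm. A picture is of the moment at which its call begins: read the wrist's pose just before it. There is no depth.
- manip.sign_off(): hands the job in; it is judged then, once.
The state is a dict: "clock": time; "qpos": joint angles; "qd": joint speeds; "effort": joint torques, N m; "position": TCP position; "ee_rot": TCP orientation; "contact_force": force on the tool from outside, world axes, zero at the start; "moment": the same for the moment, N m; "width": finger opening in m; "gripper_force": force on a finger pad.
Only numpy, scipy, OpenCV 4.12 (cv2) and the standard library are available. Lean on these libraries where they do the work, as an engineer would, in place of code of your own. Each camera call takes 0.05 s, during which the arm holds its last target. There are 200 camera calls.

## Working session

There is one attempt and no reset: what is moved stays moved. The work goes in short steps, Python scripts to look and compute and a shell command to move; the robot and the scene stay as the last step left them, time stands still between calls to the robot, and variables do not carry over. Pictures are saved under pics/ and viewed, at most 10 in all, crops included, and the job is handed in when it is done.

```bash
ls; mkdir -p pics; cat > h.py <<'E'
import numpy as np, cv2
from rig import manip
from scipy.spatial.transform import Rotation as R
def q(w): return R.from_quat([w[1],w[2],w[3],w[0]]).as_matrix()
def snap(name,fn):
    s=manip.get_state(); im=manip.get_image(name)
    cv2.imwrite('pics/'+fn+'.png',im['frame'][:,:,::-1])
    K=np.array([[im['fx'],0,im['cx']],[0,im['fy'],im['cy']],[0,0,1]])
    if 'mount' in im:
        T=np.eye(4);T[:3,:3]=q(s['ee_rot']);T[:3,3]=s['position'];M=T@np.array(im['mount']);Rc=M[:3,:3];p=M[:3,3]
    else:
        a=np.array(im['attitude']); Rc=q(a) if a.size==4 else a; p=np.array(im['position'])
    np.savez('pics/'+fn+'.npz',K=K,d=np.array(im['distortion'],float),R=Rc,p=p)
def ray(fn,px):
    c=np.load('pics/'+fn+'.npz')
    u=cv2.undistortPoints(np.array([[px]],float),c['K'],c['d'])[0,0]
    return c['p'],c['R']@np.array([u[0],-u[1],-1])
def at(fn,px,z):
    p,d=ray(fn,px); return p+d*(z-p[2])/d[2]
def tri(l):
    A=np.zeros((3,3));b=np.zeros(3)
    rs=[ray(*x) for x in l]
    for p,d in rs:
        d=d/np.linalg.norm(d);P=np.eye(3)-np.outer(d,d);A+=P;b+=P@p
    X=np.linalg.solve(A,b)
    return X,[np.linalg.norm(np.cross(X-p,d/np.linalg.norm(d))) for p,d in rs]
def proj(fn,X):
    c=np.load('pics/'+fn+'.npz');P=c['R'].T@(np.array(X)-c['p'])
    return cv2.projectPoints(np.array([[P[0],-P[1],-P[2]]]),np.zeros(3),np.zeros(3),c['K'],c['d'])[0][0,0]
E
python3 - <<'E'
from h import *
for n in ['top','scene','wrist']: snap(n,n+'0')
print(manip.get_state(),manip.grasp_offset)
c=np.load('pics/top0.npz');print(c['p'],c['R'],c['K'],c['d'])
c=np.load('pics/wrist0.npz');print(c['p'],c['R'])
E
```

```text
pics
{'clock': 0.15, 'qpos': array([ 1.01402077e+00,  2.76435172e-01,  1.50582611e+00, -7.63278003e-06,
        1.36066596e+00, -1.20999549e-01]), 'qd': array([-0.00097416, -0.00083602, -0.00283087,  0.00122969,  0.00225027,
       -0.0011988 ]), 'effort': array([ 3.14250996e-03, -4.17142403e+01, -2.46033901e+01, -2.94262748e-05,
        7.58821814e-03, -1.03944936e-05]), 'position': array([0.24252278, 0.52093759, 0.23065318]), 'ee_rot': array([-2.18313974e-04,  2.16167220e-01,  9.76356128e-01, -6.30581391e-04]), 'contact_force': array([-1.34966397, -0.80545606, -1.14046292]), 'moment': array([-0.0166043 , -0.04238938, -0.02173792]), 'gripper_force': 0.0, 'width': 0.08536778663559093} -0.0187
[ 0.4297343  -0.00849191  0.91928319] [[-0.00392064  0.98598111 -0.16681093]
 [-0.99972578 -0.00771586 -0.02210962]
 [-0.02308676  0.1666785   0.98574098]] [[459.53249323   0.         313.6103063 ]
 [  0.         459.53249323 241.78099718]
 [  0.           0.           1.        ]] [-0.10588876  0.          0.          0.          0.        ]
[0.16918735 0.55564856 0.37360906] [[ 4.22222954e-01 -8.60715198e-01 -2.84424201e-01]
 [ 9.06491592e-01  4.00596980e-01  1.33398104e-01]
 [-8.78299483e-04 -3.14151888e-01  9.49372329e-01]]
```

View pics/top0.png

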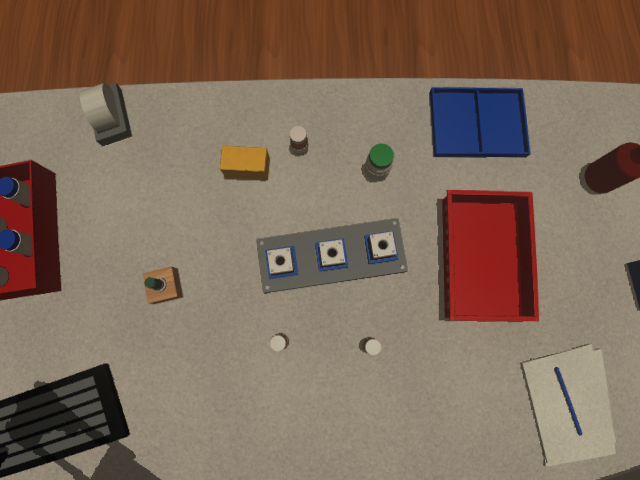

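View pics/scene0.png

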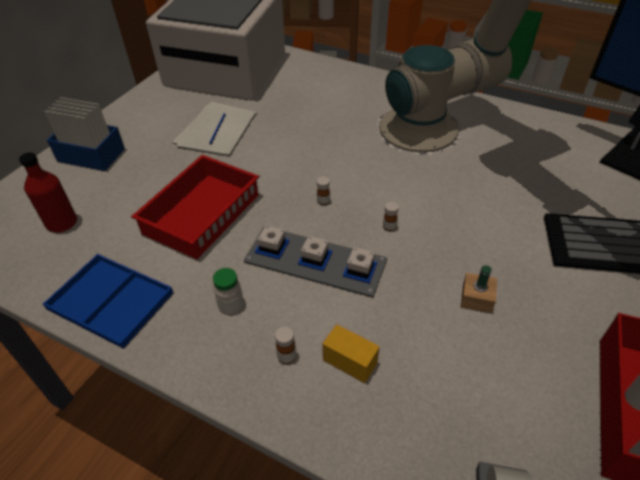

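Top shows the holder with the gauge on the left (~153,284), the board with three blocks at (281,261), (333,253) and (383,245), and the basket at (490,256). The scene view shows the same things. I'll enlarge both next.

```bash
python3 - <<'E'
from h import *
t=cv2.imread('pics/top0.png');s=cv2.imread('pics/scene0.png')
def c(im,x,y,w,h,k): return cv2.resize(im[y:y+h,x:x+w],None,fx=k,fy=k,interpolation=cv2.INTER_CUBIC)
M=np.zeros((600,800,3),np.uint8)
M[:300,:640]=c(t,255,215,160,75,4)
M[300:560,:600]=c(s,240,220,150,65,4)
M[:160,640:]=c(t,140,263,40,40,4)
M[300:500,600:]=c(s,460,260,50,50,4)
cv2.imwrite('pics/m1.png',M)
E
```

```text
(no output)
```

View pics/m1.png

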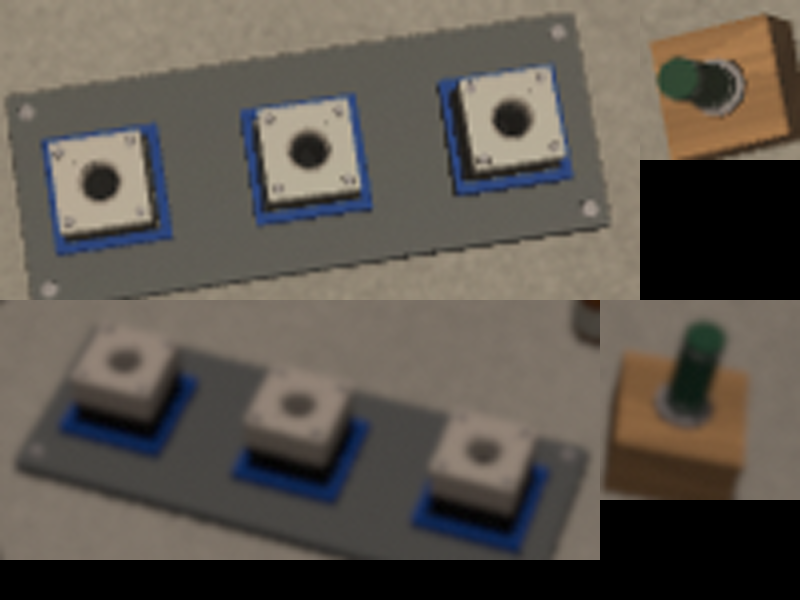

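The montage shows all three mouths and the gauge handle clearly. I'll triangulate them from these.

```bash
python3 - <<'E'
from h import *
f=lambda x,y,ox,oy:(ox+(x+.5)/4-.5,oy+(y+.5)/4-.5)
T=lambda x,y:('top0',f(x,y,255,215));S=lambda x,y:('scene0',f(x,y-300,240,220))
for n,a,b in [('L',T(100,182),S(484,450)),('M',T(309,151),S(298,405)),('R',T(512,118),S(124,361)),
 ('gtop',('top0',f(39,77,140,263)),('scene0',f(105,37,460,260)))]:
    print(n,tri([a,b]))
for p in [(100,182),(309,151),(512,118)]: print(at(*T(*p),.05))
print('gauge at .1065?',at('top0',f(39,77,140,263),.094), 'flange top',at('top0',f(78,88,140,263),.044))
print('board',[at(*T(*p),.01)[:2] for p in [(8,95),(574,14),(608,225)]])
print('screws',[at(*T(*p),.01)[:2] for p in [(27,112),(559,33),(590,208),(49,289)]])
print('holder top corners',[at('top0',f(x,y,140,263),.04)[:2] for x,y in [(12,42),(128,14),(145,130),(36,160)]])
# basket rim
print('basket',[at('top0',p,.06)[:2] for p in [(447,192),(534,192),(538,320),(448,320)]])
print('vials',[at('top0',p,.065)[:2] for p in [(278,343),(373,347)]])
E
```

```text
L (array([0.54190806, 0.07708251, 0.04679446]), [np.float64(0.000732194801951335), np.float64(0.0007321948019512368)])
M (array([ 0.55648435, -0.02335192,  0.04515795]), [np.float64(0.0006024943479253843), np.float64(0.0006024943479254016)])
R (array([ 0.57159148, -0.12109489,  0.04608893]), [np.float64(0.0006581228963587141), np.float64(0.0006581228963586832)])
gtop (array([0.49703798, 0.31408788, 0.0908485 ]), [np.float64(0.0007360611545690034), np.float64(0.0007360611545690486)])
[0.54179572 0.07610255 0.05      ]
[ 0.55604055 -0.02381223  0.05      ]
[ 0.57125012 -0.12118877  0.05      ]
gauge at .1065? [0.49704418 0.31213432 0.094     ] flange top [0.49579011 0.31165678 0.044     ]
board [array([0.59148175, 0.12695915]), array([ 0.6308295 , -0.15939678]), array([ 0.52355406, -0.17265894])]
screws [array([0.5827059 , 0.11718097]), array([ 0.62106337, -0.15144096]), array([ 0.53212103, -0.16397149]), array([0.49362564, 0.10497421])]
holder top corners [array([0.51865516, 0.34776786]), array([0.53235116, 0.28957383]), array([0.47575321, 0.27868625]), array([0.46101733, 0.33268614])]
basket [array([ 0.67103684, -0.24836507]), array([ 0.67091337, -0.4225536 ]), array([ 0.42287127, -0.41013109]), array([ 0.42612424, -0.23785375])]
vials [array([0.38677472, 0.07665063]), array([ 0.3788786 , -0.09688251])]
```

```bash
python3 -m pendant '[{"rz":-6.6},{"rz":-6.6},{"rz":-6.6},{"rz":-6.6},{"rz":-6.6},{}]'; python3 -m pendant '[{"dx":-0.0277,"dy":-0.0303},{"dx":-0.0277,"dy":-0.0303},{"dx":-0.0277,"dy":-0.0303},{"dx":-0.0277,"dy":-0.0303},{"dx":-0.0277,"dy":-0.0303},{"dx":-0.0277,"dy":-0.0303},{"dx":-0.0277,"dy":-0.0303},{"dx":-0.0277,"dy":-0.0303},{},{},{}]'
python3 - <<'E'
from h import *
snap('wrist','w1');print(q(manip.get_state()['ee_rot']), proj('w1',[.497,.313,.094]))
E
```

```text
[[-9.06538154e-01  4.22123520e-01 -5.56813391e-04]
 [ 4.22123874e-01  9.06537665e-01 -9.47050639e-04]
 [ 1.04999963e-04 -1.09358176e-03 -9.99999397e-01]] [236.51515923 545.15374976]invalid input
invalid input
```

View pics/w1.png

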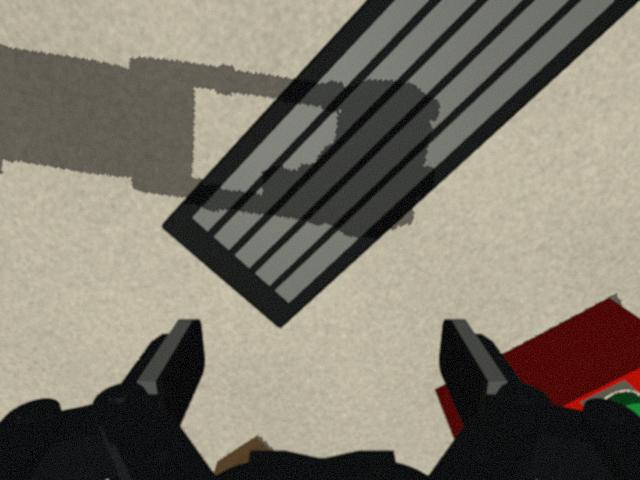

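The input was refused and the arm is still at its start; the view shows the keyboard. Perhaps every row needs all its fields.

```bash
python3 -m pendant '[{"dx":0,"dy":0,"dz":0,"rx":0,"ry":0,"rz":-6.6,"hand":0.085},{"dx":0,"dy":0,"dz":0,"rx":0,"ry":0,"rz":-6.6,"hand":0.085}]'
```

```text
clock: 0.37
position: [0.2426, 0.5211, 0.231]
ee_rot: [-0.0, 0.1, 0.995, -0.0]
contact_force: [-0.1, 0.4, 0.5]
width: 0.0849
gripper_force: 0.0
```

```bash
python3 -m pendant '[{"dz":0,"rz":-6.6},{"rz":-6.6}]'
```

```text
invalid input
```

```bash
python3 -m pendant '[{"dx":0,"dy":0,"dz":0,"rx":0,"ry":0,"rz":-6.6,"hand":0.085},{"dx":0,"dy":0,"dz":0,"rx":0,"ry":0,"rz":-6.6,"hand":0.085},{"dx":0,"dy":0,"dz":0,"rx":0,"ry":0,"rz":-6.6,"hand":0.085},{"dx":-0.0277,"dy":-0.0303,"dz":0,"rx":0,"ry":0,"rz":0,"hand":0.085},{"dx":-0.0277,"dy":-0.0303,"dz":0,"rx":0,"ry":0,"rz":0,"hand":0.085},{"dx":-0.0277,"dy":-0.0303,"dz":0,"rx":0,"ry":0,"rz":0,"hand":0.085},{"dx":-0.0277,"dy":-0.0303,"dz":0,"rx":0,"ry":0,"rz":0,"hand":0.085},{"dx":-0.0277,"dy":-0.0303,"dz":0,"rx":0,"ry":0,"rz":0,"hand":0.085},{"dx":-0.0277,"dy":-0.0303,"dz":0,"rx":0,"ry":0,"rz":0,"hand":0.085},{"dx":-0.0277,"dy":-0.0303,"dz":0,"rx":0,"ry":0,"rz":0,"hand":0.085},{"dx":-0.0277,"dy":-0.0303,"dz":0,"rx":0,"ry":0,"rz":0,"hand":0.085},{"dx":0,"dy":0,"dz":0,"rx":0,"ry":0,"rz":0,"hand":0.085}]'
python3 - <<'E'
from h import *
s=manip.get_state();print(s['position'],q(s['ee_rot']))
snap('wrist','w1');print(proj('w1',[.497,.313,.094]))
E
```

```text
clock: 1.37
position: [0.5022, 0.3071, 0.2308]
ee_rot: [0.002, -0.067, 0.998, -0.002]
contact_force: [-0.6, 0.8, -0.5]
width: 0.0851
gripper_force: 0.0
[0.50216381 0.30710387 0.23080434] [[-0.9910543  -0.13338754  0.00437553]
 [-0.13340298  0.99105587 -0.00344993]
 [-0.00387621 -0.00400278 -0.99998448]]
[330.62221543 218.3037763 ]
```

View pics/w1.png

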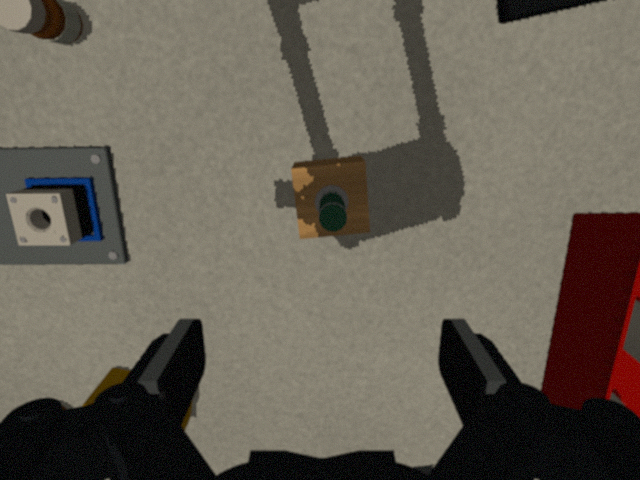

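The wrist view shows the gauge handle top at (332,217), where 330.6,218.3 was predicted, so the measurement agrees to about 1 mm.

```bash
cat >> h.py <<'E'
def delta(X):
    s=manip.get_state(); return q(s['ee_rot']).T@(np.array(X)-s['position'])
E
python3 - <<'E'
from h import *
s=manip.get_state();print(s['position'],s['qd'].round(3),s['ee_rot'])
X=at('w1',(332,217.3),.094);print(X,tri([('w1',(332,217.3)),('top0',(149.4,281.9)),('scene0',(485.9,268.9))]))
print(delta([.4965,.313,.053]))
E
```

```text
[0.49902555 0.30947107 0.23073553] [ 0.062 -0.018  0.028  0.051  0.024  0.016] [ 2.53035084e-04 -6.72627273e-02  9.97735148e-01 -4.84836532e-04]
[0.49614753 0.31385588 0.094     ] (array([0.49700381, 0.31408826, 0.09075628]), [np.float64(4.273978332909895e-05), np.float64(0.0007472419961065379), np.float64(0.0007874872470847717)])
[0.0021072  0.00401398 0.17773069]
```

```bash
python3 -m pendant '[{"dx":-0.0024,"dy":0.0027,"dz":0.02,"rx":0,"ry":0,"rz":0,"hand":0.06},{"dx":0,"dy":0,"dz":0.035,"rx":0,"ry":0,"rz":0,"hand":0.06},{"dx":0,"dy":0,"dz":0.035,"rx":0,"ry":0,"rz":0,"hand":0.06},{"dx":0,"dy":0,"dz":0.035,"rx":0,"ry":0,"rz":0,"hand":0.06},{"dx":0,"dy":0,"dz":0.035,"rx":0,"ry":0,"rz":0,"hand":0.06},{"dx":0,"dy":0,"dz":0.018,"rx":0,"ry":0,"rz":0,"hand":0.06},{"dx":0,"dy":0,"dz":0,"rx":0,"ry":0,"rz":0,"hand":0.06},{"dx":0,"dy":0,"dz":0,"rx":0,"ry":0,"rz":0,"hand":0.06},{"dx":0,"dy":0,"dz":0,"rx":0,"ry":0,"rz":0,"hand":0.06},{"dx":0,"dy":0,"dz":0,"rx":0,"ry":0,"rz":0,"hand":0.06}]'
python3 - <<'E'
from h import *
print(delta([.4965,.3135,.053]))
E
```

```text
clock: 2.25
position: [0.4993, 0.3163, 0.0554]
ee_rot: [0.002, -0.07, 0.998, 0.001]
contact_force: [-0.0, 0.3, 0.1]
width: 0.0602
gripper_force: 0.0
[ 0.00314632 -0.00239475  0.00237513]
```

```bash
python3 -m pendant '[{"dx":0.003,"dy":-0.002,"dz":0.002,"rx":0,"ry":0,"rz":0,"hand":0.06},{"dx":0,"dy":0,"dz":0,"rx":0,"ry":0,"rz":0,"hand":0.06},{"dx":0,"dy":0,"dz":0,"rx":0,"ry":0,"rz":0,"hand":0.06},{"dx":0,"dy":0,"dz":0,"rx":0,"ry":0,"rz":0,"hand":0.06},{"dx":0,"dy":0,"dz":0,"rx":0,"ry":0,"rz":0,"hand":0.06},{"dx":0,"dy":0,"dz":0,"rx":0,"ry":0,"rz":0,"hand":0.06}]' 
python3 - <<'E'
from h import *
print(delta([.4965,.3135,.053]));print(manip.get_state()['qd'].round(4))
E
```

```text
clock: 2.75
position: [0.4955, 0.3129, 0.0515]
ee_rot: [0.0, -0.07, 0.998, 0.0]
contact_force: [1.1, 0.4, 0.5]
width: 0.0602
gripper_force: 0.0
[-0.00109727  0.0004952  -0.0015161 ]
[ 0.0011  0.0022  0.0012 -0.0004 -0.0004  0.0001]
```

```bash
python3 -m pendant '[{"dx":-0.001,"dy":0,"dz":-0.0015,"rx":0,"ry":0,"rz":0,"hand":0.03},{"dx":0,"dy":0,"dz":0,"rx":0,"ry":0,"rz":0,"hand":0.03},{"dx":0,"dy":0,"dz":0,"rx":0,"ry":0,"rz":0,"hand":0.01},{"dx":0,"dy":0,"dz":0,"rx":0,"ry":0,"rz":0,"hand":0.01},{"dx":0,"dy":0,"dz":0,"rx":0,"ry":0,"rz":0,"hand":0.01},{"dx":0,"dy":0,"dz":0,"rx":0,"ry":0,"rz":0,"hand":0.01},{"dx":0,"dy":0,"dz":0,"rx":0,"ry":0,"rz":0,"hand":0.01},{"dx":0,"dy":0,"dz":0,"rx":0,"ry":0,"rz":0,"hand":0.01}]' 60
python3 - <<'E'
from h import *
s=manip.get_state();print(s['position'],s['contact_force'],s['width'],s['gripper_force'])
E
```

```text
clock: 3.42
position: [0.4965, 0.3131, 0.053]
ee_rot: [0.0, -0.07, 0.998, 0.0]
contact_force: [0.8, 0.6, 2.9]
width: 0.0188
gripper_force: 58.4
[0.49649492 0.31314559 0.05300086] [0.83882424 0.56095949 2.87235959] 0.018786027433075118 58.42886030673981
```

```bash
python3 -m pendant '[{"dx":0,"dy":0,"dz":-0.02,"rx":0,"ry":0,"rz":0,"hand":0.01},{"dx":0,"dy":0,"dz":-0.03,"rx":0,"ry":0,"rz":0,"hand":0.01},{"dx":0,"dy":0,"dz":-0.03,"rx":0,"ry":0,"rz":0,"hand":0.01},{"dx":0,"dy":0,"dz":-0.03,"rx":0,"ry":0,"rz":0,"hand":0.01},{"dx":0,"dy":0,"dz":0,"rx":0,"ry":0,"rz":0,"hand":0.01},{"dx":-0.002,"dy":-0.04,"dz":0,"rx":0,"ry":0,"rz":0,"hand":0.01},{"dx":-0.002,"dy":-0.04,"dz":0,"rx":0,"ry":0,"rz":0,"hand":0.01},{"dx":-0.002,"dy":-0.04,"dz":0,"rx":0,"ry":0,"rz":0,"hand":0.01},{"dx":-0.002,"dy":-0.04,"dz":0,"rx":0,"ry":0,"rz":0,"hand":0.01},{"dx":-0.002,"dy":-0.04,"dz":0,"rx":0,"ry":0,"rz":0,"hand":0.01},{"dx":-0.002,"dy":-0.04,"dz":0,"rx":0,"ry":0,"rz":0,"hand":0.01},{"dx":0,"dy":0,"dz":0,"rx":0,"ry":0,"rz":0,"hand":0.01}]'
python3 -m pendant '[{"dx":0,"dy":0,"dz":0.02,"rx":0,"ry":0,"rz":0,"hand":0.01},{"dx":0,"dy":0,"dz":0.02,"rx":0,"ry":0,"rz":0,"hand":0.01},{"dx":0,"dy":0,"dz":0,"rx":0,"ry":0,"rz":0,"hand":0.01},{"dx":0,"dy":0,"dz":0,"rx":0,"ry":0,"rz":0,"hand":0.01},{"dx":0,"dy":0,"dz":0,"rx":0,"ry":0,"rz":0,"hand":0.01},{"dx":0,"dy":0,"dz":0,"rx":0,"ry":0,"rz":0,"hand":0.01},{"dx":0,"dy":0,"dz":0,"rx":0,"ry":0,"rz":0,"hand":0.01},{"dx":0,"dy":0,"dz":0,"rx":0,"ry":0,"rz":0,"hand":0.01}]'
python3 - <<'E'
from h import *
s=manip.get_state();print(s['qd'].round(3),delta([.5418,.0766,.12]),s['moment'])
snap('wrist','w2');print(proj('w2',[.5418,.0766,.05]),proj('w2',s['position']+q(s['ee_rot'])@[0,0,.047]))
im=cv2.imread('pics/w2.png');cv2.imwrite('pics/w2c.png',cv2.resize(im[220:480,150:490],None,fx=2.3,fy=2.3,interpolation=cv2.INTER_CUBIC))
E
```

```text
clock: 4.42
position: [0.5427, 0.0698, 0.1617]
ee_rot: [-0.0, -0.067, 0.998, -0.003]
contact_force: [0.1, 0.2, -1.6]
width: 0.0186
gripper_force: 59.5
clock: 5.08
position: [0.5423, 0.0773, 0.1237]
ee_rot: [0.001, -0.07, 0.998, -0.0]
contact_force: [-0.2, -0.0, -2.0]
width: 0.0183
gripper_force: 59.5
[ 0.     0.001  0.008  0.001 -0.003 -0.001] [ 0.00058061 -0.00060962  0.00370104] [ 0.03166388 -0.0225353  -0.02268774]
[319.28119801 255.01027573] [320.22888416 274.89226711]
```

View pics/w2c.png

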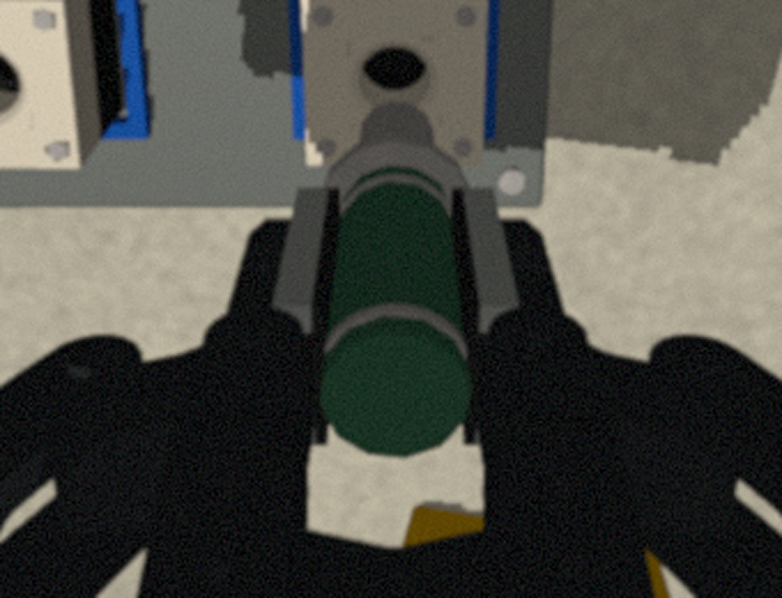

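The crop shows the mouth at (321.3,252.6) px full-frame and the plug tip's near edge at (322.6,264.8), directly in line. I'll work out the offset between them.

```bash
python3 - <<'E'
from h import *
s=manip.get_state()
Rt=q(s['ee_rot'])
for z in (.044,.047):
  for x in (-.002,0,.002): print(z,x,proj('w2',s['position']+Rt@[x+(.0062 if z>.045 else .008),0,z]))
f=lambda x,y:(150+(x+.5)/2.3-.5,220+(y+.5)/2.3-.5)
for z in (.05,.047):
  X=at('w2',f(394,75),z);print(X,delta(X))
print(tri([('w2',f(394,75)),('top0',(279.6,260.1))]))
E
```

```text
0.044 -0.002 [320.15289026 265.58354879]
0.044 0 [320.14834534 261.76059779]
0.044 0.002 [320.14377547 257.91338306]
0.047 -0.002 [320.1732338  266.71002842]
0.047 0 [320.168827   262.95459728]
0.047 0.002 [320.16439641 259.17572167]
[0.54007879 0.07734214 0.05      ] [0.00215717 0.00040165 0.07355964]
[0.54116196 0.0774924  0.047     ] [0.0010681  0.00039906 0.07656126]
(array([0.54301393, 0.07736696, 0.04160003]), [np.float64(0.0004044805498651152), np.float64(0.0004044805498650818)])
```

```bash
python3 -m pendant '[{"dx":0.003,"dy":-0.0006,"dz":0,"rx":0,"ry":0,"rz":0,"hand":0.01},{"dx":0,"dy":0,"dz":0.012,"rx":0,"ry":0,"rz":0,"hand":0.01},{"dx":0,"dy":0,"dz":0.011,"rx":0,"ry":0,"rz":0,"hand":0.01},{"dx":0,"dy":0,"dz":0,"rx":0,"ry":0,"rz":0,"hand":0.01},{"dx":0,"dy":0,"dz":0,"rx":0,"ry":0,"rz":0,"hand":0.01},{"dx":0,"dy":0,"dz":0,"rx":0,"ry":0,"rz":0,"hand":0.01},{"dx":0,"dy":0,"dz":0,"rx":0,"ry":0,"rz":0,"hand":0.01},{"dx":0,"dy":0,"dz":0,"rx":0,"ry":0,"rz":0,"hand":0.01}]'
python3 -m pendant '[{"dx":0,"dy":0,"dz":0.002,"rx":0,"ry":0,"rz":0,"hand":0.01},{"dx":0,"dy":0,"dz":0.002,"rx":0,"ry":0,"rz":0,"hand":0.01},{"dx":0,"dy":0,"dz":0,"rx":0,"ry":0,"rz":0,"hand":0.01},{"dx":0,"dy":0,"dz":0,"rx":0,"ry":0,"rz":0,"hand":0.01},{"dx":0,"dy":0,"dz":0,"rx":0,"ry":0,"rz":0,"hand":0.01}]'
```

```text
clock: 5.8
position: [0.5394, 0.076, 0.1005]
ee_rot: [0.001, -0.07, 0.998, -0.0]
contact_force: [0.6, -0.2, -1.2]
width: 0.0185
gripper_force: 59.5
clock: 6.22
position: [0.5392, 0.076, 0.0959]
ee_rot: [0.0, -0.07, 0.998, 0.0]
contact_force: [1.3, -0.2, -1.1]
width: 0.0188
gripper_force: 59.5
```

```bash
for i in 1; do python3 -m pendant '[{"dx":0,"dy":0,"dz":0.001,"rx":0,"ry":0,"rz":0,"hand":0.01},{"dx":0,"dy":0,"dz":0.001,"rx":0,"ry":0,"rz":0,"hand":0.01},{"dx":0,"dy":0,"dz":0.001,"rx":0,"ry":0,"rz":0,"hand":0.01},{"dx":0,"dy":0,"dz":0,"rx":0,"ry":0,"rz":0,"hand":0.01},{"dx":0,"dy":0,"dz":0,"rx":0,"ry":0,"rz":0,"hand":0.01}]';done
```

```text
clock: 6.63
position: [0.5385, 0.076, 0.0925]
ee_rot: [-0.0, -0.07, 0.998, 0.0]
contact_force: [1.7, 1.2, -0.2]
width: 0.0185
gripper_force: 59.5
```

```bash
python3 -m pendant '[{"dx":-0.001,"dy":0,"dz":0.001,"rx":0,"ry":0,"rz":0,"hand":0.01},{"dx":0,"dy":0,"dz":0.001,"rx":0,"ry":0,"rz":0,"hand":0.01},{"dx":0,"dy":0,"dz":0.001,"rx":0,"ry":0,"rz":0,"hand":0.01},{"dx":0,"dy":0,"dz":0,"rx":0,"ry":0,"rz":0,"hand":0.01},{"dx":0,"dy":0,"dz":0,"rx":0,"ry":0,"rz":0,"hand":0.01},{"dx":0,"dy":0,"dz":0,"rx":0,"ry":0,"rz":0,"hand":0.01}]'
```

```text
clock: 7.13
position: [0.5395, 0.0761, 0.0896]
ee_rot: [-0.0, -0.07, 0.998, 0.0]
contact_force: [0.9, 0.4, -1.3]
width: 0.0188
gripper_force: 59.5
```

Free at 7 mm in. Next I go toward the throat (expected near TCP z 0.078).

```bash
python3 -m pendant '[{"dx":0,"dy":0,"dz":0.002,"rx":0,"ry":0,"rz":0,"hand":0.01},{"dx":0,"dy":0,"dz":0.002,"rx":0,"ry":0,"rz":0,"hand":0.01},{"dx":0,"dy":0,"dz":0.002,"rx":0,"ry":0,"rz":0,"hand":0.01},{"dx":0,"dy":0,"dz":0.002,"rx":0,"ry":0,"rz":0,"hand":0.01},{"dx":0,"dy":0,"dz":0,"rx":0,"ry":0,"rz":0,"hand":0.01},{"dx":0,"dy":0,"dz":0,"rx":0,"ry":0,"rz":0,"hand":0.01},{"dx":0,"dy":0,"dz":0,"rx":0,"ry":0,"rz":0,"hand":0.01}]'
python3 -m pendant '[{"dx":0,"dy":0,"dz":0.001,"rx":0,"ry":0,"rz":0,"hand":0.01},{"dx":0,"dy":0,"dz":0.001,"rx":0,"ry":0,"rz":0,"hand":0.01},{"dx":0,"dy":0,"dz":0,"rx":0,"ry":0,"rz":0,"hand":0.01},{"dx":0,"dy":0,"dz":0,"rx":0,"ry":0,"rz":0,"hand":0.01},{"dx":0,"dy":0,"dz":0,"rx":0,"ry":0,"rz":0,"hand":0.01}]'
```

```text
clock: 7.72
position: [0.5395, 0.0761, 0.0815]
ee_rot: [-0.0, -0.07, 0.998, 0.0]
contact_force: [1.0, 0.4, -1.3]
width: 0.0187
gripper_force: 59.5
clock: 8.13
position: [0.5397, 0.0761, 0.0797]
ee_rot: [-0.0, -0.07, 0.998, 0.0]
contact_force: [0.8, 0.5, -1.4]
width: 0.0184
gripper_force: 59.5
```

```bash
python3 -m pendant '[{"dx":0,"dy":0,"dz":0.001,"rx":0,"ry":0,"rz":0,"hand":0.01},{"dx":0,"dy":0,"dz":0.001,"rx":0,"ry":0,"rz":0,"hand":0.01},{"dx":0,"dy":0,"dz":0,"rx":0,"ry":0,"rz":0,"hand":0.01},{"dx":0,"dy":0,"dz":0,"rx":0,"ry":0,"rz":0,"hand":0.01},{"dx":0,"dy":0,"dz":0,"rx":0,"ry":0,"rz":0,"hand":0.01}]'
```

```text
clock: 8.55
position: [0.5397, 0.0761, 0.0777]
ee_rot: [-0.0, -0.07, 0.998, 0.0]
contact_force: [0.3, 0.5, -2.0]
width: 0.0188
gripper_force: 59.5
```

```bash
python3 -m pendant '[{"dx":0,"dy":0,"dz":0.001,"rx":0,"ry":0,"rz":0,"hand":0.01},{"dx":0,"dy":0,"dz":0,"rx":0,"ry":0,"rz":0,"hand":0.01},{"dx":0,"dy":0,"dz":0,"rx":0,"ry":0,"rz":0,"hand":0.01},{"dx":0,"dy":0,"dz":0,"rx":0,"ry":0,"rz":0,"hand":0.01}]'
```

```text
clock: 8.88
position: [0.5398, 0.0761, 0.0767]
ee_rot: [-0.0, -0.07, 0.998, 0.0]
contact_force: [0.8, 0.9, -2.8]
width: 0.0187
gripper_force: 59.5
```

```bash
python3 -m pendant '[{"dx":0,"dy":0,"dz":0.001,"rx":0,"ry":0,"rz":0,"hand":0.01},{"dx":0,"dy":0,"dz":0,"rx":0,"ry":0,"rz":0,"hand":0.01},{"dx":0,"dy":0,"dz":0,"rx":0,"ry":0,"rz":0,"hand":0.01},{"dx":0,"dy":0,"dz":0,"rx":0,"ry":0,"rz":0,"hand":0.01}]'
```

```text
clock: 9.22
position: [0.5398, 0.0761, 0.0757]
ee_rot: [-0.0, -0.07, 0.998, 0.0]
contact_force: [-0.5, 0.7, -1.4]
width: 0.0187
gripper_force: 59.5
```

```bash
python3 -m pendant '[{"dx":0,"dy":0,"dz":0.001,"rx":0,"ry":0,"rz":0,"hand":0.01},{"dx":0,"dy":0,"dz":0.001,"rx":0,"ry":0,"rz":0,"hand":0.01},{"dx":0,"dy":0,"dz":0,"rx":0,"ry":0,"rz":0,"hand":0.01},{"dx":0,"dy":0,"dz":0,"rx":0,"ry":0,"rz":0,"hand":0.01},{"dx":0,"dy":0,"dz":0,"rx":0,"ry":0,"rz":0,"hand":0.01}]'
```

```text
clock: 9.63
position: [0.5398, 0.0761, 0.0737]
ee_rot: [-0.0, -0.07, 0.998, 0.0]
contact_force: [-0.1, 0.2, -2.1]
width: 0.0185
gripper_force: 59.5
```

```bash
python3 -m pendant '[{"dx":0,"dy":0,"dz":0.001,"rx":0,"ry":0,"rz":0,"hand":0.01},{"dx":0,"dy":0,"dz":0.001,"rx":0,"ry":0,"rz":0,"hand":0.01},{"dx":0,"dy":0,"dz":0,"rx":0,"ry":0,"rz":0,"hand":0.01},{"dx":0,"dy":0,"dz":0,"rx":0,"ry":0,"rz":0,"hand":0.01},{"dx":0,"dy":0,"dz":0,"rx":0,"ry":0,"rz":0,"hand":0.01}]'
```

```text
clock: 10.05
position: [0.5398, 0.0762, 0.0717]
ee_rot: [-0.0, -0.07, 0.998, 0.0]
contact_force: [0.2, 0.4, -1.8]
width: 0.0191
gripper_force: 59.5
```

At 25 mm deep it is still free, so this is the good block. I'll go on to home.

```bash
python3 -m pendant '[{"dx":0,"dy":0,"dz":0.002,"rx":0,"ry":0,"rz":0,"hand":0.01},{"dx":0,"dy":0,"dz":0.002,"rx":0,"ry":0,"rz":0,"hand":0.01},{"dx":0,"dy":0,"dz":0.002,"rx":0,"ry":0,"rz":0,"hand":0.01},{"dx":0,"dy":0,"dz":0.001,"rx":0,"ry":0,"rz":0,"hand":0.01},{"dx":0,"dy":0,"dz":0,"rx":0,"ry":0,"rz":0,"hand":0.01},{"dx":0,"dy":0,"dz":0,"rx":0,"ry":0,"rz":0,"hand":0.01},{"dx":0,"dy":0,"dz":0,"rx":0,"ry":0,"rz":0,"hand":0.01}]'
```

```text
clock: 10.63
position: [0.5398, 0.0761, 0.0647]
ee_rot: [-0.0, -0.07, 0.998, 0.0]
contact_force: [0.3, 0.5, -2.5]
width: 0.0186
gripper_force: 59.5
```

```bash
python3 -m pendant '[{"dx":0,"dy":0,"dz":0.0007,"rx":0,"ry":0,"rz":0,"hand":0.01},{"dx":0,"dy":0,"dz":0,"rx":0,"ry":0,"rz":0,"hand":0.01},{"dx":0,"dy":0,"dz":0,"rx":0,"ry":0,"rz":0,"hand":0.01},{"dx":0,"dy":0,"dz":0,"rx":0,"ry":0,"rz":0,"hand":0.01}]'
```

```text
clock: 10.97
position: [0.5399, 0.0761, 0.0641]
ee_rot: [0.0, -0.07, 0.998, 0.0]
contact_force: [1.2, 0.4, -1.9]
width: 0.0183
gripper_force: 59.5
```

```bash
python3 -m pendant '[{"dx":0,"dy":0,"dz":0.0007,"rx":0,"ry":0,"rz":0,"hand":0.01},{"dx":0,"dy":0,"dz":0,"rx":0,"ry":0,"rz":0,"hand":0.01},{"dx":0,"dy":0,"dz":0,"rx":0,"ry":0,"rz":0,"hand":0.01},{"dx":0,"dy":0,"dz":0,"rx":0,"ry":0,"rz":0,"hand":0.01}]'
```

```text
clock: 11.3
position: [0.5399, 0.0761, 0.0634]
ee_rot: [0.0, -0.07, 0.998, 0.0]
contact_force: [0.6, 1.3, -1.6]
width: 0.019
gripper_force: 59.5
```

```bash
python3 -m pendant '[{"dx":0,"dy":0,"dz":0.0005,"rx":0,"ry":0,"rz":0,"hand":0.01},{"dx":0,"dy":0,"dz":0,"rx":0,"ry":0,"rz":0,"hand":0.01},{"dx":0,"dy":0,"dz":0,"rx":0,"ry":0,"rz":0,"hand":0.01},{"dx":0,"dy":0,"dz":0,"rx":0,"ry":0,"rz":0,"hand":0.01}]'
```

```text
clock: 11.63
position: [0.5399, 0.0761, 0.063]
ee_rot: [0.0, -0.07, 0.998, 0.0]
contact_force: [0.6, 0.7, -0.2]
width: 0.0186
gripper_force: 60.0
```

```bash
python3 -m pendant '[{"dx":0,"dy":0,"dz":0,"rx":0,"ry":0,"rz":0,"hand":0.025},{"dx":0,"dy":0,"dz":0,"rx":0,"ry":0,"rz":0,"hand":0.035},{"dx":0,"dy":0,"dz":0,"rx":0,"ry":0,"rz":0,"hand":0.05},{"dx":0,"dy":0,"dz":0,"rx":0,"ry":0,"rz":0,"hand":0.06},{"dx":0,"dy":0,"dz":0,"rx":0,"ry":0,"rz":0,"hand":0.06},{"dx":0,"dy":0,"dz":-0.03,"rx":0,"ry":0,"rz":0,"hand":0.06},{"dx":0,"dy":0,"dz":-0.04,"rx":0,"ry":0,"rz":0,"hand":0.06},{"dx":0,"dy":0,"dz":-0.04,"rx":0,"ry":0,"rz":0,"hand":0.06},{"dx":0,"dy":0,"dz":0,"rx":0,"ry":0,"rz":0,"hand":0.06},{"dx":0,"dy":0,"dz":0,"rx":0,"ry":0,"rz":0,"hand":0.06}]'
python3 -m pendant '[{"dx":-0.0007,"dy":-0.0336,"dz":0,"rx":0,"ry":0,"rz":0,"hand":0.07},{"dx":-0.0007,"dy":-0.0336,"dz":0,"rx":0,"ry":0,"rz":0,"hand":0.07},{"dx":-0.0007,"dy":-0.0336,"dz":0,"rx":0,"ry":0,"rz":0,"hand":0.07},{"dx":0,"dy":0,"dz":0,"rx":0,"ry":0,"rz":0,"hand":0.07},{"dx":0,"dy":0,"dz":0,"rx":0,"ry":0,"rz":0,"hand":0.07},{"dx":0,"dy":0,"dz":0,"rx":0,"ry":0,"rz":0,"hand":0.07},{"dx":0,"dy":0,"dz":0,"rx":0,"ry":0,"rz":0,"hand":0.07},{"dx":0,"dy":0,"dz":0,"rx":0,"ry":0,"rz":0,"hand":0.07}]'
python3 - <<'E'
from h import *
print(delta([.556,-.0235,.022]),np.degrees(np.arctan2(*q(manip.get_state()['ee_rot'])[[1,0],1])))
snap('wrist','w3')
E
```

```text
clock: 12.47
position: [0.5417, 0.0762, 0.1757]
ee_rot: [0.003, -0.07, 0.998, -0.0]
contact_force: [0.1, 0.1, -1.5]
width: 0.0603
gripper_force: 0.0
clock: 13.13
position: [0.5554, -0.0223, 0.1724]
ee_rot: [-0.001, -0.071, 0.997, 0.0]
contact_force: [-0.0, 0.2, 0.5]
width: 0.0702
gripper_force: 0.0
[-0.00053645 -0.00142409  0.15038722] 98.10651217668125
```

View pics/w3.png

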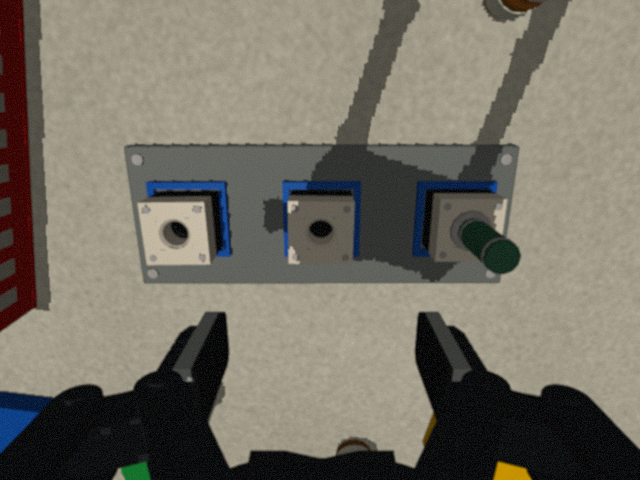

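The wrist view shows the gauge standing home in the right-hand block, and the middle mouth at (320,229), between the fingers.

```bash
python3 - <<'E'
from h import *
for p in [(320,229),(175,234)]: X=at('w3',p,.05);print(X,delta(X))
E
python3 -m pendant '[{"dx":0,"dy":-0.0005,"dz":0.03,"rx":0,"ry":0,"rz":0,"hand":0.07},{"dx":0,"dy":0,"dz":0.035,"rx":0,"ry":0,"rz":0,"hand":0.07},{"dx":0,"dy":0,"dz":0.035,"rx":0,"ry":0,"rz":0,"hand":0.07},{"dx":0,"dy":0,"dz":0.015,"rx":0,"ry":0,"rz":0,"hand":0.07},{"dx":0,"dy":0,"dz":0,"rx":0,"ry":0,"rz":0,"hand":0.07},{"dx":0,"dy":0,"dz":0,"rx":0,"ry":0,"rz":0,"hand":0.07},{"dx":0,"dy":0,"dz":0,"rx":0,"ry":0,"rz":0,"hand":0.07},{"dx":0,"dy":0,"dz":0,"rx":0,"ry":0,"rz":0,"hand":0.07},{"dx":0,"dy":0,"dz":0,"rx":0,"ry":0,"rz":0,"hand":0.07}]'
```

```text
[ 0.55403536 -0.02270578  0.05      ] [ 0.00155911 -0.00029059  0.12260904]
[ 0.57128061 -0.11922472  0.05      ] [-0.00188692 -0.09827746  0.12255126]
clock: 13.93
position: [0.5574, -0.0239, 0.0596]
ee_rot: [0.002, -0.07, 0.998, -0.0]
contact_force: [-0.2, 0.4, 0.2]
width: 0.0698
gripper_force: 0.0
```

```bash
python3 -m pendant '[{"dx":0,"dy":0,"dz":0.02,"rx":0,"ry":0,"rz":0,"hand":0.065},{"dx":0,"dy":0,"dz":0.015,"rx":0,"ry":0,"rz":0,"hand":0.06},{"dx":0,"dy":0,"dz":0,"rx":0,"ry":0,"rz":0,"hand":0.06},{"dx":0,"dy":0,"dz":0,"rx":0,"ry":0,"rz":0,"hand":0.06},{"dx":0,"dy":0,"dz":0,"rx":0,"ry":0,"rz":0,"hand":0.06},{"dx":0,"dy":0,"dz":0,"rx":0,"ry":0,"rz":0,"hand":0.06},{"dx":0,"dy":0,"dz":0,"rx":0,"ry":0,"rz":0,"hand":0.05},{"dx":0,"dy":0,"dz":0,"rx":0,"ry":0,"rz":0,"hand":0.04},{"dx":0,"dy":0,"dz":0,"rx":0,"ry":0,"rz":0,"hand":0.03},{"dx":0,"dy":0,"dz":0,"rx":0,"ry":0,"rz":0,"hand":0.03},{"dx":0,"dy":0,"dz":0,"rx":0,"ry":0,"rz":0,"hand":0.03},{"dx":0,"dy":0,"dz":0,"rx":0,"ry":0,"rz":0,"hand":0.03}]' 45
python3 -m pendant '[{"dx":0,"dy":0,"dz":-0.02,"rx":0,"ry":0,"rz":0,"hand":0.03},{"dx":0,"dy":0,"dz":-0.04,"rx":0,"ry":0,"rz":0,"hand":0.03},{"dx":0,"dy":0,"dz":-0.04,"rx":0,"ry":0,"rz":0,"hand":0.03},{"dx":0,"dy":0,"dz":-0.02,"rx":0,"ry":0,"rz":0,"hand":0.03},{"dx":0,"dy":0,"dz":0,"rx":0,"ry":0,"rz":0,"hand":0.03},{"dx":0,"dy":0,"dz":0,"rx":0,"ry":0,"rz":0,"hand":0.03}]'
```

```text
clock: 14.93
position: [0.5569, -0.0239, 0.024]
ee_rot: [0.001, -0.07, 0.998, -0.0]
contact_force: [0.3, 0.5, 6.1]
width: 0.0435
gripper_force: 47.6
clock: 15.43
position: [0.5565, -0.024, 0.1438]
ee_rot: [0.001, -0.07, 0.998, -0.0]
contact_force: [-0.9, -0.3, -2.5]
width: 0.0432
gripper_force: 47.3
```

```bash
python3 -m pendant '[{"dx":0,"dy":-0.0389,"dz":0,"rx":0,"ry":0,"rz":0,"hand":0.03},{"dx":0,"dy":-0.0389,"dz":0,"rx":0,"ry":0,"rz":0,"hand":0.03},{"dx":0,"dy":-0.0389,"dz":0,"rx":0,"ry":0,"rz":0,"hand":0.03},{"dx":0,"dy":-0.0389,"dz":0,"rx":0,"ry":0,"rz":0,"hand":0.03},{"dx":0,"dy":-0.0389,"dz":0,"rx":0,"ry":0,"rz":0,"hand":0.03},{"dx":0,"dy":-0.0389,"dz":0,"rx":0,"ry":0,"rz":0,"hand":0.03},{"dx":0,"dy":-0.0389,"dz":0,"rx":0,"ry":0,"rz":0,"hand":0.03},{"dx":0,"dy":-0.0389,"dz":0,"rx":0,"ry":0,"rz":0,"hand":0.03},{"dx":0,"dy":0,"dz":0,"rx":0,"ry":0,"rz":0,"hand":0.03},{"dx":0,"dy":0,"dz":0,"rx":0,"ry":0,"rz":0,"hand":0.03},{"dx":0,"dy":0,"dz":0,"rx":0,"ry":0,"rz":0,"hand":0.03},{"dx":0,"dy":0,"dz":0,"rx":0,"ry":0,"rz":0,"hand":0.03}]'
python3 -c "
from h import *
snap('wrist','w4')
for p in [(.671,-.248,.06),(.426,-.238,.06),(.671,-.4225,.06),(.60,-.332,.004)]: print(proj('w4',p))"
```

```text
clock: 16.43
position: [0.5986, -0.3303, 0.141]
ee_rot: [-0.001, -0.07, 0.998, 0.002]
contact_force: [0.8, 0.3, -1.5]
width: 0.0432
gripper_force: 47.5
[430.94616236 373.7635733 ]
[567.42984696 -67.20763455]
[157.4182758  340.97485287]
[317.27497722 226.93055227]
```

View pics/w4.png

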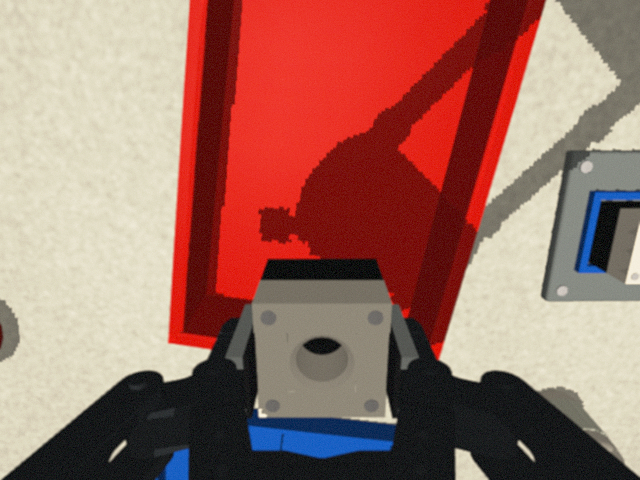

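The block is held level over the basket's far half, centred between walls (~x 210–415 px). I'll lower it now.

```bash
python3 -m pendant '[{"dx":0,"dy":0,"dz":0.03,"rx":0,"ry":0,"rz":0,"hand":0.03},{"dx":0,"dy":0,"dz":0.035,"rx":0,"ry":0,"rz":0,"hand":0.03},{"dx":0,"dy":0,"dz":0.03,"rx":0,"ry":0,"rz":0,"hand":0.03},{"dx":0,"dy":0,"dz":0.015,"rx":0,"ry":0,"rz":0,"hand":0.03},{"dx":0,"dy":0,"dz":0.005,"rx":0,"ry":0,"rz":0,"hand":0.03},{"dx":0,"dy":0,"dz":0,"rx":0,"ry":0,"rz":0,"hand":0.03},{"dx":0,"dy":0,"dz":0,"rx":0,"ry":0,"rz":0,"hand":0.03},{"dx":0,"dy":0,"dz":0,"rx":0,"ry":0,"rz":0,"hand":0.03},{"dx":0,"dy":0,"dz":0,"rx":0,"ry":0,"rz":0,"hand":0.03}]'
```

```text
clock: 17.23
position: [0.6008, -0.3326, 0.0299]
ee_rot: [0.001, -0.07, 0.998, -0.001]
contact_force: [0.2, 0.3, -1.7]
width: 0.0434
gripper_force: 47.4
```

```bash
python3 -m pendant '[{"dx":0,"dy":0,"dz":0.002,"rx":0,"ry":0,"rz":0,"hand":0.03},{"dx":0,"dy":0,"dz":0,"rx":0,"ry":0,"rz":0,"hand":0.045},{"dx":0,"dy":0,"dz":0,"rx":0,"ry":0,"rz":0,"hand":0.055},{"dx":0,"dy":0,"dz":0,"rx":0,"ry":0,"rz":0,"hand":0.06},{"dx":0,"dy":0,"dz":0,"rx":0,"ry":0,"rz":0,"hand":0.06},{"dx":0,"dy":0,"dz":-0.02,"rx":0,"ry":0,"rz":0,"hand":0.06},{"dx":0,"dy":0,"dz":-0.04,"rx":0,"ry":0,"rz":0,"hand":0.06},{"dx":0,"dy":0,"dz":-0.04,"rx":0,"ry":0,"rz":0,"hand":0.06},{"dx":0,"dy":0,"dz":-0.03,"rx":0,"ry":0,"rz":0,"hand":0.06},{"dx":0,"dy":0,"dz":0,"rx":0,"ry":0,"rz":0,"hand":0.06},{"dx":0,"dy":0,"dz":0,"rx":0,"ry":0,"rz":0,"hand":0.06}]'; python3 -c "
from h import *
print(delta([.5705,-.1215,.15]))"
```

```text
clock: 18.15
position: [0.6008, -0.3329, 0.1588]
ee_rot: [0.002, -0.07, 0.998, -0.002]
contact_force: [-0.3, 0.8, -0.8]
width: 0.0596
gripper_force: 0.0
[0.00047502 0.21356337 0.00799506]
```

```bash
python3 -m pendant '[{"dx":0,"dy":0.0356,"dz":0,"rx":0,"ry":0,"rz":0,"hand":0.07},{"dx":0,"dy":0.0356,"dz":0,"rx":0,"ry":0,"rz":0,"hand":0.07},{"dx":0,"dy":0.0356,"dz":0,"rx":0,"ry":0,"rz":0,"hand":0.07},{"dx":0,"dy":0.0356,"dz":0,"rx":0,"ry":0,"rz":0,"hand":0.07},{"dx":0,"dy":0.0356,"dz":0,"rx":0,"ry":0,"rz":0,"hand":0.07},{"dx":0,"dy":0.0356,"dz":0,"rx":0,"ry":0,"rz":0,"hand":0.07},{"dx":0,"dy":0,"dz":0.03,"rx":0,"ry":0,"rz":0,"hand":0.07},{"dx":0,"dy":0,"dz":0.035,"rx":0,"ry":0,"rz":0,"hand":0.07},{"dx":0,"dy":0,"dz":0,"rx":0,"ry":0,"rz":0,"hand":0.07},{"dx":0,"dy":0,"dz":0,"rx":0,"ry":0,"rz":0,"hand":0.07},{"dx":0,"dy":0,"dz":0,"rx":0,"ry":0,"rz":0,"hand":0.07},{"dx":0,"dy":0,"dz":0,"rx":0,"ry":0,"rz":0,"hand":0.07}]'; python3 -c "
from h import *
print(delta([.5705,-.1215,.024]))"
```

```text
clock: 19.15
position: [0.5709, -0.1214, 0.0922]
ee_rot: [0.001, -0.07, 0.998, -0.0]
contact_force: [-0.3, 0.2, 1.0]
width: 0.0702
gripper_force: 0.0
[5.80404914e-04 2.42230910e-05 6.82012296e-02]
```

```bash
python3 -m pendant '[{"dx":0,"dy":0,"dz":0.03,"rx":0,"ry":0,"rz":0,"hand":0.065},{"dx":0,"dy":0,"dz":0.025,"rx":0,"ry":0,"rz":0,"hand":0.06},{"dx":0,"dy":0,"dz":0.013,"rx":0,"ry":0,"rz":0,"hand":0.06},{"dx":0,"dy":0,"dz":0,"rx":0,"ry":0,"rz":0,"hand":0.06},{"dx":0,"dy":0,"dz":0,"rx":0,"ry":0,"rz":0,"hand":0.06},{"dx":0,"dy":0,"dz":0,"rx":0,"ry":0,"rz":0,"hand":0.06},{"dx":0,"dy":0,"dz":0,"rx":0,"ry":0,"rz":0,"hand":0.05},{"dx":0,"dy":0,"dz":0,"rx":0,"ry":0,"rz":0,"hand":0.04},{"dx":0,"dy":0,"dz":0,"rx":0,"ry":0,"rz":0,"hand":0.03},{"dx":0,"dy":0,"dz":0,"rx":0,"ry":0,"rz":0,"hand":0.03},{"dx":0,"dy":0,"dz":0,"rx":0,"ry":0,"rz":0,"hand":0.03},{"dx":0,"dy":0,"dz":0,"rx":0,"ry":0,"rz":0,"hand":0.03}]' 45
python3 -m pendant '[{"dx":0,"dy":0,"dz":-0.02,"rx":0,"ry":0,"rz":0,"hand":0.03},{"dx":0,"dy":0,"dz":-0.04,"rx":0,"ry":0,"rz":0,"hand":0.03},{"dx":0,"dy":0,"dz":-0.04,"rx":0,"ry":0,"rz":0,"hand":0.03},{"dx":0,"dy":0,"dz":-0.02,"rx":0,"ry":0,"rz":0,"hand":0.03},{"dx":0,"dy":0,"dz":0,"rx":0,"ry":0,"rz":0,"hand":0.03},{"dx":0,"dy":0,"dz":0,"rx":0,"ry":0,"rz":0,"hand":0.03}]';python3 -c "
from h import *
print(delta([.495,-.325,.144]))"
```

```text
clock: 20.15
position: [0.5712, -0.121, 0.0248]
ee_rot: [0.002, -0.07, 0.998, -0.001]
contact_force: [0.6, -0.4, 5.6]
width: 0.0431
gripper_force: 47.8
clock: 20.65
position: [0.5703, -0.1207, 0.1445]
ee_rot: [0.002, -0.07, 0.998, -0.001]
contact_force: [-0.1, 0.4, -2.1]
width: 0.0433
gripper_force: 47.1
[ 0.10313784 -0.19176357  0.00043064]
```

```bash
python3 -m pendant '[{"dx":0.0172,"dy":-0.032,"dz":0,"rx":0,"ry":0,"rz":0,"hand":0.03},{"dx":0.0172,"dy":-0.032,"dz":0,"rx":0,"ry":0,"rz":0,"hand":0.03},{"dx":0.0172,"dy":-0.032,"dz":0,"rx":0,"ry":0,"rz":0,"hand":0.03},{"dx":0.0172,"dy":-0.032,"dz":0,"rx":0,"ry":0,"rz":0,"hand":0.03},{"dx":0.0172,"dy":-0.032,"dz":0,"rx":0,"ry":0,"rz":0,"hand":0.03},{"dx":0.0172,"dy":-0.032,"dz":0,"rx":0,"ry":0,"rz":0,"hand":0.03},{"dx":0,"dy":0,"dz":0,"rx":0,"ry":0,"rz":0,"hand":0.03},{"dx":0,"dy":0,"dz":0,"rx":0,"ry":0,"rz":0,"hand":0.03},{"dx":0,"dy":0,"dz":0,"rx":0,"ry":0,"rz":0,"hand":0.03},{"dx":0,"dy":0,"dz":0,"rx":0,"ry":0,"rz":0,"hand":0.03}]'
python3 -m pendant '[{"dx":0,"dy":0,"dz":0.03,"rx":0,"ry":0,"rz":0,"hand":0.03},{"dx":0,"dy":0,"dz":0.035,"rx":0,"ry":0,"rz":0,"hand":0.03},{"dx":0,"dy":0,"dz":0.03,"rx":0,"ry":0,"rz":0,"hand":0.03},{"dx":0,"dy":0,"dz":0.018,"rx":0,"ry":0,"rz":0,"hand":0.03},{"dx":0,"dy":0,"dz":0.006,"rx":0,"ry":0,"rz":0,"hand":0.03},{"dx":0,"dy":0,"dz":0,"rx":0,"ry":0,"rz":0,"hand":0.03},{"dx":0,"dy":0,"dz":0,"rx":0,"ry":0,"rz":0,"hand":0.03},{"dx":0,"dy":0,"dz":0,"rx":0,"ry":0,"rz":0,"hand":0.03},{"dx":0,"dy":0,"dz":0,"rx":0,"ry":0,"rz":0,"hand":0.03}]'
```

```text
clock: 21.48
position: [0.494, -0.3235, 0.1417]
ee_rot: [-0.001, -0.07, 0.998, 0.001]
contact_force: [0.4, -0.8, -1.2]
width: 0.0433
gripper_force: 47.2
clock: 22.23
position: [0.4956, -0.3257, 0.0256]
ee_rot: [0.001, -0.07, 0.998, -0.001]
contact_force: [0.9, 0.5, -1.6]
width: 0.0435
gripper_force: 47.1
```

```bash
python3 -m pendant '[{"dx":0,"dy":0,"dz":0,"rx":0,"ry":0,"rz":0,"hand":0.045},{"dx":0,"dy":0,"dz":0,"rx":0,"ry":0,"rz":0,"hand":0.055},{"dx":0,"dy":0,"dz":0,"rx":0,"ry":0,"rz":0,"hand":0.06},{"dx":0,"dy":0,"dz":0,"rx":0,"ry":0,"rz":0,"hand":0.06},{"dx":0,"dy":0,"dz":-0.02,"rx":0,"ry":0,"rz":0,"hand":0.06},{"dx":0,"dy":0,"dz":-0.04,"rx":0,"ry":0,"rz":0,"hand":0.06},{"dx":0,"dy":0,"dz":-0.04,"rx":0,"ry":0,"rz":0,"hand":0.06},{"dx":0,"dy":0,"dz":-0.04,"rx":0,"ry":0,"rz":0,"hand":0.06},{"dx":0,"dy":0,"dz":-0.04,"rx":0,"ry":0,"rz":0,"hand":0.06},{"dx":0,"dy":0,"dz":0,"rx":0,"ry":0,"rz":0,"hand":0.06},{"dx":0,"dy":0,"dz":0,"rx":0,"ry":0,"rz":0,"hand":0.06},{"dx":0,"dy":0,"dz":0,"rx":0,"ry":0,"rz":0,"hand":0.06}]'; python3 -c "
from h import *
snap('scene','s9')
im=cv2.imread('pics/s9.png');cv2.imwrite('pics/s9c.png',cv2.resize(im[140:320,110:400],None,fx=2.7,fy=2.7,interpolation=cv2.INTER_CUBIC))"
```

```text
clock: 23.23
position: [0.4939, -0.3247, 0.2036]
ee_rot: [-0.0, -0.07, 0.998, 0.0]
contact_force: [-0.3, -0.3, -0.1]
width: 0.0598
gripper_force: 0.0
```

View pics/s9c.png

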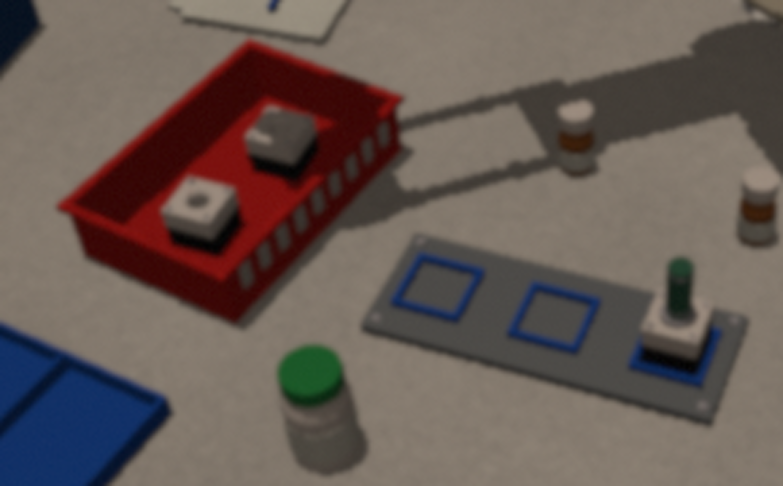

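Both rejected blocks sit in the basket at crop (200,210) and (282,138). The gauge stands upright with its flange down on the good block, which is still in its nest, and the bystanders have not moved.

```bash
python3 -c "
from rig import manip
print(manip.sign_off())"
```

```text
the job is handed in; nothing more can be done
None
```

The job is handed in: the gauge stands fully home in the good block (the end nest nearest the holder), felt 25 mm deep with no stop at the throat, and the other two blocks, not gauged, are in the red basket.

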